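Size a salvaged capacitor in the ring gauge and sort it

TASK

Pick up the capacitor that stands on the orange spot and, keeping hold of it, lower it gently and upright down through the gauge's shrinking rings until one ring truly stops it, feeling for the bores rather than forcing them. Then lift it out and stand it upright, without dropping it, in the tray of the same colour as the ring that stopped it. Leave the other two capacitors and everything else on the bench where they are.

Things in the scene. Friction and masses are not known exactly. Their poses are not given: they have to be found in the camera images.
- cap_a_mid (a point): black upright capacitor can, 80 mm tall, aluminium top with two brass studs 4 mm high. The three cans differ only in diameter (34, 30 and 26 mm); which is which is not told by the name. Foot chamfer 0.8 mm; 60 to 130 g. Point: the can's centre, 40 mm above its foot; z along its axis
- cap_b_mid (a point): black upright capacitor can, 80 mm tall, aluminium top with two brass studs 4 mm high. The three cans differ only in diameter (34, 30 and 26 mm); which is which is not told by the name. Foot chamfer 0.8 mm; 60 to 130 g. Point: the can's centre, 40 mm above its foot; z along its axis
- cap_c_mid (a point): black upright capacitor can, 80 mm tall, aluminium top with two brass studs 4 mm high. The three cans differ only in diameter (34, 30 and 26 mm); which is which is not told by the name. Foot chamfer 0.8 mm; 60 to 130 g. Point: the can's centre, 40 mm above its foot; z along its axis
- spot_mid (a point): flat round orange spot with a white rim, 68 mm across, on the table; the can to be sized stands on it. Point: its centre, at table height
- gauge_mouth (a point): ring gauge: four level rings one under another on one upright axis above a fixed base; outside 56 mm, 5 mm thick. Point: over the base's middle, at the height of the top ring's upper face (69 mm); x, y along the base's sides, z up. CAUTION: the ring column is clamped in a slot: its axis stands up to 7 mm off this point, either way along x. Find it by feel or by eye; it does not move
- gauge: the same gauge; origin under its grey base, 130 x 100 x 10 mm. Rings downwards: bare metal, bore 35.4 mm, top face 69 mm above the table; red, 31.4, at 56; yellow, 27.4, at 43; blue, 23.4, at 30. All cans pass the top ring; red stops the 34 mm can, yellow the 30 mm, blue the 26 mm. Posts at its +y and -y sides are no higher than the top ring. Never press it with more than 40 N
- tray_red_in (a point): square red plastic tray, open on top, fixed, 92 mm outside, walls 4 mm thick and 24 mm high, inside 84 mm square, floor 4 mm thick. For the can stopped by the red ring. Point: centre of its inner floor (10 mm above the table); x, y along its sides
- tray_yellow_in (a point): square yellow plastic tray, open on top, fixed, 92 mm outside, walls 4 mm thick and 24 mm high, inside 84 mm square, floor 4 mm thick. For the can stopped by the yellow ring. Point: centre of its inner floor (10 mm above the table); x, y along its sides
- tray_blue_in (a point): square blue plastic tray, open on top, fixed, 92 mm outside, walls 4 mm thick and 24 mm high, inside 84 mm square, floor 4 mm thick. For the can stopped by the blue ring. Point: centre of its inner floor (10 mm above the table); x, y along its sides
- cap_a: the can of point cap_a_mid; origin at the centre of its foot
- cap_b: the can of point cap_b_mid; origin at the centre of its foot
- cap_c: the can of point cap_c_mid; origin at the centre of its foot
- board: bystander: green circuit board in a white frame, 110 x 150 mm, parts up to 42 mm high; origin under its centre
- meter: bystander: yellow multimeter lying flat, 90 x 170 x 46 mm; origin under its centre
- screwdriver: bystander: screwdriver lying on the table, about 0.2 m long; origin at its middle
- spool: bystander: metal spool, 56 mm across, 40 mm high; origin under its centre
- jar: bystander: small jar, 60 mm across, 70 mm high; origin under its centre
Things that resemble listed ones, but are neither listed nor needed, are in the scene too. Leave any green look-alike of the cap_a alone.

How it is judged:
By the outcome, as a careful person would: the job done as asked, in the order asked, and still so for the second after the job is handed in, with the robot touching nothing.
It also fails if it takes over 67 s, if anything falls off the work surface, if the arm or the gripper's body presses on something with over 40 N, if the wrist force passes 120 N, or if a joint passes its speed limit or range.

ROBOT

A 6-joint arm with a two-finger parallel gripper is mounted at the origin on the work surface. World frame = base frame: x ahead of the robot, y to its left, z up, the work surface at z = 0. Lengths are in m, angles in degrees, forces in N, time in s.
With the tool pointing down it reaches from about 0.4 to 0.825 m from the base axis. Payload 7 kg.
Tool frame: the origin (TCP) lies on the centre line of the jaws, within the pads' length; the fingertips stand 8 mm ahead of it and the grasp point (between the pads) lies 11 mm behind it; z points along the fingers, y is the line along which they close (so a half turn about z gives the same grasp; the last joint's range is limited). The gripper opens to 88 mm and grips with 3 to 60 N. Pads are 19 mm wide; open, the fingers measure 130 mm over their backs; the gripper's body (78 mm by 193 mm) begins 47 mm behind the grasp point.
Start: joints at [80.735, 20.546, 0.682, 0, -70.136, -16.507], TCP at [0.293, 0.608, 0.235] pointing down, gripper open.
Joint ranges: [-176.03, 176.03], [-82.01, 121.73], [-58.28, 71.71], [-173.87, 95.51], [-174.79, -0.11], [-173.66, 173.66]. Speed limits (degrees/s): [136.94, 136.94, 172.46, 180, 180, 180].

INTERFACE

Orientations are given as [roll, pitch, yaw] about the fixed x, y, z axes, in that order (R = Rz(yaw) Ry(pitch) Rx(roll)).
In Python, from plant import ctrl, vision gives the robot as it stands. The module is installed in compiled form; this text tells all that it offers.
- The arm moves only by the tool move_arm, never from a script. Its argument "moves" is one flat list of numbers, 7 for each row, row after row: the finger opening in cm, from 0 to 8.76, then the shift along the tool's x, y, z in cm, then the turn, a rotation vector about the tool's x, y, z in rad. A call has 1 to 8 rows; each row shifts and turns the commanded pose from where the row before left it, along the tool's axes as they then stand; what a row does not reach is not made up. A row lasts 1/10 s, in which the tool goes at most 50 mm and 8.59 degrees, less where a joint would pass 70% of its speed; a pose out of reach is approached as far as the arm can. A call with a gripper value outside its range is refused whole. The fingers move at their own pace and stop on an object; the grip force is fixed at half the most. Time passes only in rows, so rows that do not move let the fingers close. It gives the time, the measured TCP pose, the force, the opening and the grip force at its end, in the units of the state.
- ctrl.get_obs(): the state, without advancing time (a new reading comes with each control period).
- vision.snapshot(name): name is "side" or "top"; returns (picture, depth): 400x640x3 uint8, red, green, blue; 400x640 float32, m along the optical axis (not along the pixel's ray), 0 where there is no reading.
- vision.camera_model(name): a dict with "vertical_fov" (degrees; the focal length in pixels is half the picture's height over the tangent of half this angle, whatever the lens; pixels are square), "cx", "cy" (the principal point, pixels), "D" ([k1, k2, p1, p2, k3] as OpenCV has them; the pictures are not rectified), "cam_to_world" (4x4, takes a point from camera to world coordinates). Camera axes: x right, y down, z forward; pixel columns grow to the right and rows downward; lengths in m; the calibration is good to about 2 mm. A picture is of the moment at which its call begins. camera_model takes no time and is no camera call.
- ctrl.close_job(): hands the job in; it is judged then, once.
The state is a dict: "clock": time; "joint_pos": joint angles; "qvel": joint speeds; "tau": joint torques, N m; "tool_pos": TCP position; "orientation": TCP orientation; "force": force on the tool from outside, world axes, zero at the start; "moment": the same for the moment, N m; "opening": finger opening in m; "gripper_force": force on a finger pad.
Only numpy, scipy, OpenCV 4.12 (cv2) and the standard library are available. Lean on these libraries where they do the work, as an engineer would, in place of code of your own. Each camera call takes 0.05 s, during which the arm holds its last target. There are 200 camera calls.

## Working session

There is one attempt and no reset: what is moved stays moved. The work goes in short steps, Python scripts to look and compute and a tool call to move; the robot and the scene stay as the last step left them, time stands still between calls to the robot, and variables do not carry over. Pictures are saved under pics/ and viewed, at most 10 in all, crops included, and the job is handed in when it is done.

Besides the shell and the picture viewer there is one more tool, called after "Request:" in YAML: its name, and indented under it one key for each argument. move_arm: Moves the arm, as the interface text tells. Its arguments: {"type":"object","properties":{"moves":{"type":"array"}},"required":["moves"]}

```bash
mkdir -p pics; cat > h.py <<'E'
import numpy as np, cv2
from plant import ctrl, vision
def cam(n):
    m=vision.camera_model(n); f=200/np.tan(np.radians(m["vertical_fov"])/2)
    return np.array([[f,0,m["cx"]],[0,f,m["cy"]],[0,0,1]]),np.array(m["D"],float),np.array(m["cam_to_world"])
def ray(n,u,v):
    K,D,T=cam(n); p=cv2.undistortPoints(np.array([[[u,v]]],float),K,D)[0,0]
    return T[:3,3],T[:3,:3]@np.array([p[0],p[1],1])
def at_z(n,u,v,z):
    o,d=ray(n,u,v); return o+d*(z-o[2])/d[2]
def at_d(n,u,v,dep):
    o,d=ray(n,u,v); return o+d*dep[int(round(v)),int(round(u))]
def proj(n,P):
    K,D,T=cam(n); W=np.linalg.inv(T); P=np.atleast_2d(P).astype(float)
    return cv2.projectPoints(P,cv2.Rodrigues(W[:3,:3])[0],W[:3,3],K,D)[0][:,0]
def snap(n,name):
    im,d=vision.snapshot(n); cv2.imwrite(f"pics/{name}.png",im[:,:,::-1]); np.save(f"pics/{name}.npy",d); return im,d
E
python3 - <<'E'
from h import *
for n in("side","top"):
    snap(n,n+"0"); print(n,cam(n))
print(ctrl.get_obs())
E
```

```text
side (array([[386.9604856 ,   0.        , 321.44583221],
       [  0.        , 386.9604856 , 200.67135142],
       [  0.        ,   0.        ,   1.        ]]), array([-0.00034494,  0.        ,  0.        ,  0.        ,  0.        ]), array([[ 0.84947276, -0.29874414,  0.43491145,  0.1227936 ],
       [-0.52758506, -0.46987684,  0.70772153, -0.66232196],
       [-0.00707284, -0.83064294, -0.55676052,  0.62944803],
       [ 0.        ,  0.        ,  0.        ,  1.        ]]))
top (array([[364.8691732 ,   0.        , 317.7232543 ],
       [  0.        , 364.8691732 , 201.84569246],
       [  0.        ,   0.        ,   1.        ]]), array([-0.02200852,  0.        ,  0.        ,  0.        ,  0.        ]), array([[-0.0136925 , -0.99680663,  0.07867059,  0.47222639],
       [-0.99989337,  0.01404927,  0.0039832 ,  0.01834711],
       [-0.00507575, -0.07860766, -0.99689271,  1.01617329],
       [ 0.        ,  0.        ,  0.        ,  1.        ]]))
{'clock': 0.1, 'joint_pos': array([ 8.07364863e+01,  2.05864815e+01,  6.40996811e-01, -1.81922972e-02,
       -7.01359982e+01, -1.65085046e+01]), 'qvel': array([-0.11827   , -0.0607054 ,  0.10708385,  0.10319476,  0.05774775,
       -0.02001093]), 'tau': array([-3.81111953e-03, -5.84161949e+01,  2.93748003e+01,  7.01539278e+00,
        1.01987863e-02, -5.49186177e-05]), 'tool_pos': array([0.29330523, 0.6074879 , 0.23373952]), 'orientation': array([ 1.79917016e+02, -6.75809083e-03, -2.57782071e+01]), 'force': array([ 0.16760395,  0.89147966, -0.05617093]), 'moment': array([ 0.02848689, -0.00676365,  0.02224283]), 'gripper_force': 0.0, 'opening': 0.08762519503435187}
```

View pics/top0.png

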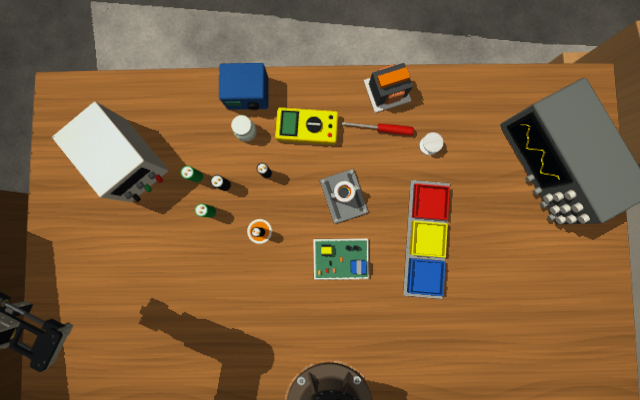

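View pics/side0.png

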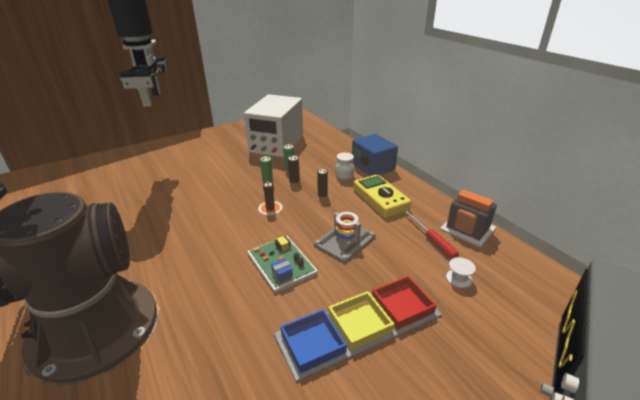

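The top view shows these candidates: black cans at (258,231) on the orange spot, (220,182) and (264,170), and green look-alikes at (191,173) and (205,210). I choose the black one at (258,231), on the spot with the white rim. The gauge is at (344,191) and the trays are at (430,202) red, (429,239) yellow and (426,277) blue. Next I check it in a close crop.

```bash
python3 - <<'E'
from h import *
t=cv2.imread("pics/top0.png"); s=cv2.imread("pics/side0.png")
def c(im,x,y,w,h,k): return cv2.resize(im[y:y+h,x:x+w],None,fx=k,fy=k,interpolation=cv2.INTER_CUBIC)
a=np.hstack([c(t,235,207,50,37,8),c(t,318,167,50,37,8)])
b=np.hstack([c(s,248,173,50,37,8),c(s,320,205,50,37,8)])
cv2.imwrite("pics/crop1.png",np.vstack([a,b]))
d=np.load("pics/top0.npy")
for u,v in[(258,231),(344,191),(344,181),(430,202),(429,239),(426,277),(220,182),(264,170),(410,220)]:
    print(u,v,at_d("top",u,v,d).round(4))
E
```

```text
258 231 [0.4734 0.1756 0.0827]
344 191 [ 0.5808 -0.0509  0.0096]
344 181 [ 0.6006 -0.0473  0.0695]
430 202 [ 0.5469 -0.2888  0.0083]
429 239 [ 0.445  -0.2814  0.0113]
426 277 [ 0.3419 -0.2701  0.0094]
220 182 [0.601  0.2742 0.0818]
264 170 [0.6312 0.1605 0.0788]
410 220 [ 0.4981 -0.2331  0.0025]
```

View pics/crop1.png

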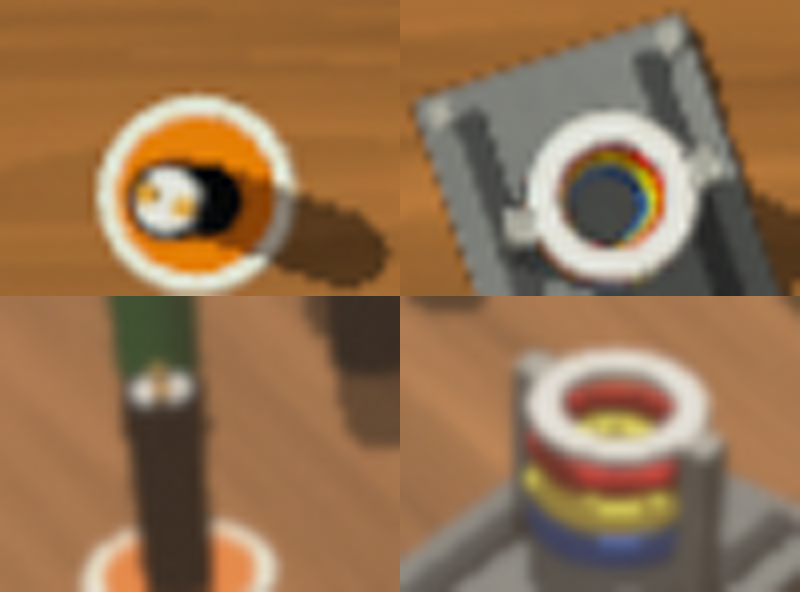

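The crop confirms it: a black can with an aluminium top centred at about (255.7,231.6) top and (267.6,183.9) side, standing on the orange white-rimmed spot. The ring's top face is centred at about (344.2,191.1) top and (346.8,217.9) side.

```bash
python3 - <<'E'
from h import *
print("cap",at_z("top",255.7,231.6,.08),at_z("side",267.6,183.9,.08))
print("ring",at_z("top",344.2,191.1,.069),at_z("side",346.8,217.9,.069))
for n,u,v in(("red",430.5,202),("yel",429,239.5),("blu",426.5,277.5)): print(n,at_z("top",u,v,.01))
# refine by depth: cap top and ring-top points
d=np.load("pics/top0.npy")
K,D,T=cam("top"); vv,uu=np.mgrid[0:400,0:640]
p=cv2.undistortPoints(np.stack([uu,vv],-1).reshape(-1,1,2).astype(float),K,D).reshape(400,640,2)
P=(np.dstack([p,np.ones((400,640))])*d[...,None])@T[:3,:3].T+T[:3,3]
for nm,(x,y),r,(a,b) in(("cap",(.478,.18),.03,(.072,.09)),("ring",(.583,-.05),.04,(.06,.076))):
    m=(np.hypot(P[...,0]-x,P[...,1]-y)<r)&(P[...,2]>a)&(P[...,2]<b)
    q=P[m]; print(nm,m.sum(),q.mean(0),q.min(0),q.max(0),(q.max(0)+q.min(0))/2)
E
```

```text
cap [0.47189838 0.18199514 0.08      ] [0.47126686 0.1849355  0.08      ]
ring [ 0.57412456 -0.04733768  0.069     ] [ 0.57294761 -0.04714433  0.069     ]
red [ 0.54680225 -0.28972286  0.01      ]
yel [ 0.44361669 -0.28174173  0.01      ]
blu [ 0.34063617 -0.27124389  0.01      ]
cap 84 [0.47246887 0.18277255 0.0798642 ] [0.46055309 0.17087096 0.07210738] [0.48376398 0.19445718 0.08618071] [0.47215853 0.18266407 0.07914405]
ring 239 [ 0.57547787 -0.04743048  0.06774331] [ 0.54821291 -0.08163519  0.0615492 ] [ 0.60108965 -0.01292036  0.07164935] [ 0.57465128 -0.04727778  0.06659927]
```

Request:
move_arm:
  moves: [8.7,2.88,2.54,0.7,0,0,0,8.7,2.88,2.54,0.7,0,0,0,8.7,2.88,2.54,0.7,0,0,0,8.7,2.88,2.54,0.7,0,0,0,8.7,2.88,2.54,0.7,0,0,0,8.7,2.88,2.54,0.7,0,0,0,8.7,2.88,2.54,0.7,0,0,0,8.7,2.88,2.54,0.7,0,0,0]

```text
clock: 0.9
tool_pos: [0.4128, 0.323, 0.1781]
orientation: [180.0, 0.0, -25.8]
force: [1.5, 0.2, 0.4]
opening: 0.087
gripper_force: 0.0
```

Request:
move_arm:
  moves: [8.7,2.88,2.54,0.7,0,0,0,8.7,2.88,2.54,0.7,0,0,0,8.7,2.88,2.54,0.7,0,0,0,8.7,2.88,2.54,0.7,0,0,0,8.7,0,0,0,0,0,0,8.7,0,0,0,0,0,0]

```text
clock: 1.5
tool_pos: [0.4723, 0.1821, 0.1502]
orientation: [180.0, 0.0, -25.9]
force: [-0.9, -0.8, 0.3]
opening: 0.0872
gripper_force: 0.0
```

Request:
move_arm:
  moves: [8.7,0,0,2,0,0,0,8.7,0,0,2,0,0,0,8.7,0,0,2,0,0,0,7,0,0,2,0,0,0,5,0,0,1.4,0,0,0,4.0,0,0,0,0,0,0,4.0,0,0,0,0,0,0,3.6,0,0,0,0,0,0]

```text
clock: 2.3
tool_pos: [0.4726, 0.184, 0.0575]
orientation: [-179.9, -0.0, -25.7]
force: [-1.3, 0.2, 0.3]
opening: 0.0532
gripper_force: 0.0
```

Request:
move_arm:
  moves: [3.4,0,0,0,0,0,0,3.2,0,0,0,0,0,0,3.0,0,0,0,0,0,0,2.8,0,0,0,0,0,0,2.6,0,0,0,0,0,0,2.4,0,0,0,0,0,0,2.2,0,0,0,0,0,0,2.0,0,0,0,0,0,0]

```text
clock: 3.1
tool_pos: [0.4722, 0.183, 0.0566]
orientation: [180.0, -0.0, -25.8]
force: [-0.5, -0.3, 1.7]
opening: 0.0247
gripper_force: 30.0
```

Request:
move_arm:
  moves: [1.5,0,0,-0.5,0,0,0,1.5,0,0,-1.5,0,0,0,1.5,0,0,-2,0,0,0,1.5,0,0,-2,0,0,0,1.5,0,0,-2,0,0,0,1.5,0,0,-1.5,0,0,0,1.5,0,0,-0.5,0,0,0,1.5,0,0,0,0,0,0]

```text
clock: 3.9
tool_pos: [0.4723, 0.1833, 0.1571]
orientation: [-179.9, -0.0, -25.8]
force: [0.3, -0.7, -1.2]
opening: 0.0244
gripper_force: 30.0
```

Request:
move_arm:
  moves: [1.5,0.8,0.7,0,0,0,0,1.5,1.9,1.6,0,0,0,0,1.5,2.6,2.2,0,0,0,0,1.5,2.8,2.4,0,0,0,0,1.5,2.8,2.4,0,0,0,0,1.5,2.8,2.4,0,0,0,0,1.5,2.6,2.2,0,0,0,0,1.5,1.9,1.6,0,0,0,0]

```text
clock: 4.7
tool_pos: [0.5686, -0.0382, 0.1551]
orientation: [179.9, 0.1, -25.8]
force: [0.7, 0.4, -1.4]
opening: 0.0247
gripper_force: 30.0
```

Request:
move_arm:
  moves: [1.5,1.0,0.8,0,0,0,0,1.5,0,0,0,0,0,0,1.5,0,0,0,0,0,0,1.5,0,0,0,0,0,0]

```text
clock: 5.1
tool_pos: [0.5738, -0.0465, 0.1563]
orientation: [180.0, 0.0, -25.7]
force: [0.3, 0.2, -0.4]
opening: 0.0246
gripper_force: 30.0
```

```bash
python3 - <<'E'
from h import *
snap("side","s1"); snap("top","t1")
s=cv2.imread("pics/s1.png");t=cv2.imread("pics/t1.png")
c=lambda im,x,y,w,h,k: cv2.resize(im[y:y+h,x:x+w],None,fx=k,fy=k,interpolation=cv2.INTER_CUBIC)
cv2.imwrite("pics/crop2.png",np.hstack([c(s,305,125,80,120,5),c(t,300,150,80,120,5)]))
o=ctrl.get_obs();print(o["tool_pos"],o["orientation"],o["force"],o["opening"])
E
```

```text
[ 0.5739812  -0.046323    0.15663987] [-1.79992290e+02 -5.12356524e-04 -2.56999101e+01] [-0.57766949 -0.6112852  -0.79713868] 0.0243561844831077
```

View pics/crop2.png

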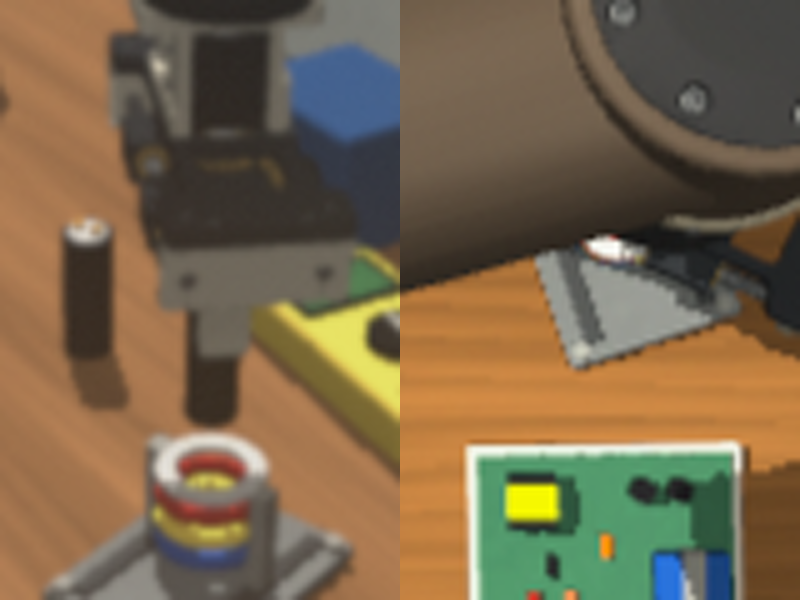

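The view shows the can hanging upright in the jaws (foot at about (347,208) side) straight above the gauge ring (about (347,218)), with nothing disturbed.

```bash
python3 - <<'E'
from h import *
for h in(.1005,): 
  for P in([.574,-.0464,h],[.574,-.0473,.069],[.4718,.183,.08]): print(P,proj("side",[P]))
s=np.array(cv2.imread("pics/s1.png")).astype(int).sum(2)
for v in(196,200,203): print(v,s[v,335:362])
E
```

```text
[0.574, -0.0464, 0.1005] [[347.36923714 207.00389483]]
[0.574, -0.0473, 0.069] [[347.19097767 217.79471233]]
[0.4718, 0.183, 0.08] [[268.08213165 184.1568296 ]]
196 [360 360 364 367 372 369 332 215 147 161 198 216 216 215 210 204 207 235
 305 364 381 373 341 284 245 241 251]
200 [375 374 372 369 360 354 322 212 142 140 137 138 139 137 135 138 148 230
 345 376 375 378 382 384 386 374 338]
203 [374 376 374 372 378 369 329 213 141 142 139 139 139 135 135 134 150 225
 336 367 372 378 374 373 375 381 385]
```

Request:
move_arm:
  moves: [1.5,0,0.06,0.5,0,0,0,1.5,0,0,1,0,0,0,1.5,0,0,0.8,0,0,0,1.5,0,0,0.4,0,0,0,1.5,0,0,0.2,0,0,0,1.5,0,0,0,0,0,0]

```text
clock: 5.8
tool_pos: [0.5738, -0.0478, 0.1271]
orientation: [180.0, 0.0, -25.8]
force: [0.6, 0.2, -0.3]
opening: 0.0242
gripper_force: 30.0
```

Request:
move_arm:
  moves: [1.5,0,0,0.2,0,0,0,1.5,0,0,0.2,0,0,0,1.5,0,0,0.2,0,0,0,1.5,0,0,0.2,0,0,0]

```text
clock: 6.2
tool_pos: [0.574, -0.0477, 0.1195]
orientation: [-180.0, -0.0, -25.8]
force: [-0.6, 0.1, -0.9]
opening: 0.0245
gripper_force: 30.0
```

Request:
move_arm:
  moves: [1.5,0,0,0.2,0,0,0,1.5,0,0,0.2,0,0,0,1.5,0,0,0.2,0,0,0,1.5,0,0,0.2,0,0,0]

```text
clock: 6.6
tool_pos: [0.574, -0.0477, 0.1114]
orientation: [180.0, 0.0, -25.8]
force: [-0.2, -0.3, -1.2]
opening: 0.0244
gripper_force: 30.0
```

Request:
move_arm:
  moves: [1.5,0,0,0.15,0,0,0,1.5,0,0,0.15,0,0,0,1.5,0,0,0.15,0,0,0,1.5,0,0,0.15,0,0,0]

```text
clock: 7.0
tool_pos: [0.574, -0.0477, 0.1055]
orientation: [-180.0, -0.0, -25.8]
force: [-0.1, -0.2, -0.4]
opening: 0.0246
gripper_force: 30.0
```

Request:
move_arm:
  moves: [1.5,0,0,0.15,0,0,0,1.5,0,0,0.15,0,0,0,1.5,0,0,0.1,0,0,0,1.5,0,0,0,0,0,0]

```text
clock: 7.4
tool_pos: [0.5739, -0.0477, 0.1014]
orientation: [180.0, 0.0, -25.8]
force: [-0.2, -1.0, -0.2]
opening: 0.0245
gripper_force: 30.0
```

Request:
move_arm:
  moves: [1.5,0,0,0.1,0,0,0,1.5,0,0,0.1,0,0,0,1.5,0,0,0.05,0,0,0,1.5,0,0,0,0,0,0]

```text
clock: 7.8
tool_pos: [0.5739, -0.0477, 0.099]
orientation: [180.0, 0.0, -25.8]
force: [0.0, 0.2, -0.5]
opening: 0.0249
gripper_force: 30.0
```

Request:
move_arm:
  moves: [1.5,0,0,0.05,0,0,0,1.5,0,0,0.05,0,0,0,1.5,0,0,0.05,0,0,0,1.5,0,0,0,0,0,0]

```text
clock: 8.2
tool_pos: [0.5739, -0.0477, 0.0975]
orientation: [180.0, 0.0, -25.8]
force: [-0.1, -0.7, -0.2]
opening: 0.0248
gripper_force: 30.0
```

Request:
move_arm:
  moves: [1.5,0,0,0.1,0,0,0,1.5,0,0,0.1,0,0,0,1.5,0,0,0.1,0,0,0,1.5,0,0,0,0,0,0]

```text
clock: 8.6
tool_pos: [0.5738, -0.0477, 0.0943]
orientation: [180.0, 0.0, -25.8]
force: [0.1, -0.1, -0.4]
opening: 0.0242
gripper_force: 30.0
```

Request:
move_arm:
  moves: [1.5,0,0,0.1,0,0,0,1.5,0,0,0.1,0,0,0,1.5,0,0,0.1,0,0,0,1.5,0,0,0,0,0,0]

```text
clock: 9.0
tool_pos: [0.5738, -0.0477, 0.0914]
orientation: [180.0, 0.0, -25.8]
force: [0.3, -0.5, -0.4]
opening: 0.0243
gripper_force: 30.0
```

Request:
move_arm:
  moves: [1.5,0,0,0.1,0,0,0,1.5,0,0,0.1,0,0,0,1.5,0,0,0.1,0,0,0,1.5,0,0,0.05,0,0,0]

```text
clock: 9.4
tool_pos: [0.5739, -0.0477, 0.0879]
orientation: [180.0, 0.0, -25.8]
force: [0.4, -0.3, -0.3]
opening: 0.0241
gripper_force: 30.0
```

Request:
move_arm:
  moves: [1.5,0,0,0.05,0,0,0,1.5,0,0,0.05,0,0,0,1.5,0,0,0,0,0,0]

```text
clock: 9.7
tool_pos: [0.5739, -0.0477, 0.087]
orientation: [180.0, 0.0, -25.8]
force: [0.1, -0.4, -1.2]
opening: 0.0247
gripper_force: 30.0
```

Request:
move_arm:
  moves: [1.5,0,0,0.05,0,0,0,1.5,0,0,0.05,0,0,0,1.5,0,0,0,0,0,0]

```text
clock: 10.0
tool_pos: [0.5742, -0.0477, 0.0865]
orientation: [-180.0, -0.0, -25.8]
force: [-0.8, -0.8, 3.1]
opening: 0.0246
gripper_force: 30.0
```

Request:
move_arm:
  moves: [1.5,0,0,0.05,0,0,0,1.5,0,0,0.05,0,0,0,1.5,0,0,0,0,0,0]

```text
clock: 10.3
tool_pos: [0.5746, -0.0478, 0.0864]
orientation: [-180.0, -0.1, -25.7]
force: [-2.4, -0.2, 11.8]
opening: 0.0243
gripper_force: 30.0
```

```bash
python3 - <<'E'
from h import *
snap("side","s2"); s=cv2.imread("pics/s2.png")
cv2.imwrite("pics/crop3.png",cv2.resize(s[160:260,300:400],None,fx=6,fy=6,interpolation=cv2.INTER_CUBIC))
E
```

```text
(no output)
```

View pics/crop3.png

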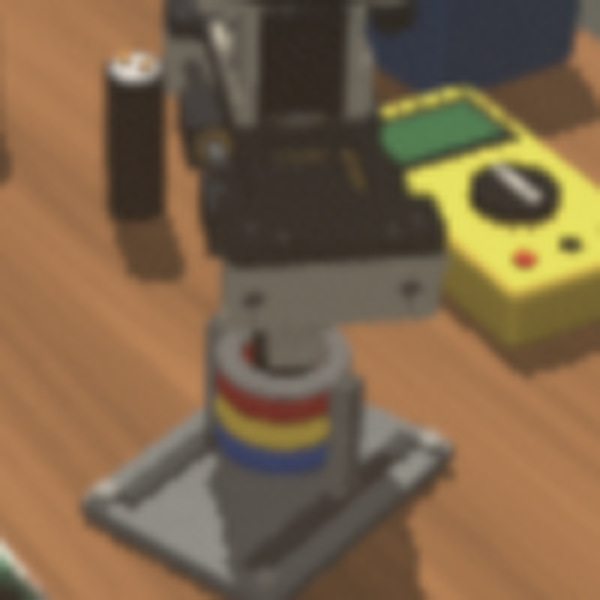

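The can was stopped by 11.8 N with its foot at about 30 mm, which is the blue ring, and the picture shows it down in the bores and upright. Next I lift it straight out and go to the blue tray.

Request:
move_arm:
  moves: [1.5,0,0,-0.15,0,0,0,1.5,0,0,-0.3,0,0,0,1.5,0,0,-0.5,0,0,0,1.5,0,0,-0.7,0,0,0,1.5,0,0,-0.8,0,0,0,1.5,0,0,-0.8,0,0,0,1.5,0,0,-0.8,0,0,0,1.5,0,0,-0.8,0,0,0]

```text
clock: 11.15
tool_pos: [0.574, -0.0477, 0.1345]
orientation: [-180.0, -0.0, -25.8]
force: [-0.4, -0.2, 0.4]
opening: 0.0246
gripper_force: 30.0
```

Request:
move_arm:
  moves: [1.5,0,0,-1,0,0,0,1.5,0,0,-1,0,0,0,1.5,0,0,-0.8,0,0,0,1.5,0,0,-0.4,0,0,0,1.5,0,0,0,0,0,0]

```text
clock: 11.65
tool_pos: [0.5743, -0.0477, 0.1663]
orientation: [-180.0, -0.1, -25.8]
force: [0.3, -0.0, -1.0]
opening: 0.0246
gripper_force: 30.0
```

Request:
move_arm:
  moves: [1.5,-0.3,0.8,0,0,0,0,1.5,-0.7,1.9,0,0,0,0,1.5,-1,2.7,0,0,0,0,1.5,-1.1,3.0,0,0,0,0,1.5,-1.1,3.0,0,0,0,0,1.5,-1.1,3.0,0,0,0,0,1.5,-1.1,3.0,0,0,0,0,1.5,-1.1,3.0,0,0,0,0]

```text
clock: 12.45
tool_pos: [0.4151, -0.2, 0.1652]
orientation: [180.0, 0.0, -25.8]
force: [0.1, -1.0, -0.9]
opening: 0.0243
gripper_force: 30.0
```

Request:
move_arm:
  moves: [1.5,-1.1,3.0,0,0,0,0,1.5,-1.1,2.8,0,0,0,0,1.5,-0.9,2.2,0,0,0,0,1.5,-0.5,1.4,0,0,0,0,1.5,-0.2,0.5,0,0,0,0,1.5,0,0,0,0,0,0,1.5,0,0,0,0,0,0]

```text
clock: 13.15
tool_pos: [0.3404, -0.2714, 0.1655]
orientation: [-180.0, -0.0, -25.8]
force: [0.5, 0.7, -0.7]
opening: 0.0244
gripper_force: 30.0
```

Request:
move_arm:
  moves: [1.5,0,0,0.6,0,0,0,1.5,0,0,1.4,0,0,0,1.5,0,0,1.8,0,0,0,1.5,0,0,1.8,0,0,0,1.5,0,0,1.8,0,0,0,1.5,0,0,1.2,0,0,0,1.5,0,0,0.6,0,0,0,1.5,0,0,0.2,0,0,0]

```text
clock: 13.95
tool_pos: [0.3404, -0.2711, 0.0708]
orientation: [180.0, 0.1, -25.7]
force: [0.6, 0.9, -0.4]
opening: 0.0244
gripper_force: 30.0
```

Request:
move_arm:
  moves: [1.5,0,0,0.1,0,0,0,1.5,0,0,0.1,0,0,0,1.5,0,0,0.05,0,0,0,1.5,0,0,0,0,0,0]

```text
clock: 14.35
tool_pos: [0.3407, -0.2715, 0.0694]
orientation: [-180.0, -0.0, -25.8]
force: [0.5, -0.0, -1.6]
opening: 0.0244
gripper_force: 30.0
```

Request:
move_arm:
  moves: [1.5,0,0,0.1,0,0,0,1.5,0,0,0.1,0,0,0,1.5,0,0,0,0,0,0]

```text
clock: 14.65
tool_pos: [0.3404, -0.2714, 0.067]
orientation: [180.0, 0.0, -25.8]
force: [0.1, 0.8, -0.4]
opening: 0.0246
gripper_force: 30.0
```

Request:
move_arm:
  moves: [1.5,0,0,0.05,0,0,0,1.5,0,0,0.05,0,0,0,1.5,0,0,0,0,0,0]

```text
clock: 14.95
tool_pos: [0.3407, -0.2716, 0.0665]
orientation: [180.0, -0.0, -25.8]
force: [-1.8, 1.7, 6.3]
opening: 0.0242
gripper_force: 30.0
```

Request:
move_arm:
  moves: [1.5,0,0,-0.04,0,0,0,2.7,0,0,0,0,0,0,3.0,0,0,0,0,0,0,3.6,0,0,0,0,0,0,4.5,0,0,0,0,0,0,5.5,0,0,0,0,0,0,5.5,0,0,0,0,0,0]

```text
clock: 15.65
tool_pos: [0.3405, -0.2715, 0.0664]
orientation: [180.0, 0.0, -25.8]
force: [0.7, 0.1, 0.1]
opening: 0.0528
gripper_force: 0.0
```

Request:
move_arm:
  moves: [5.5,0,0,-0.5,0,0,0,5.5,0,0,-1.5,0,0,0,5.5,0,0,-2.5,0,0,0,5.5,0,0,-3,0,0,0,5.5,0,0,-3,0,0,0,5.5,0,0,-2,0,0,0,5.5,0,0,-1,0,0,0,5.5,0,0,0,0,0,0]

```text
clock: 16.45
tool_pos: [0.3411, -0.2716, 0.2026]
orientation: [-180.0, -0.2, -25.8]
force: [-0.2, 0.1, -0.2]
opening: 0.0551
gripper_force: 0.0
```

```bash
python3 - <<'E'
from h import *
snap("side","s3"); snap("top","t3")
s=cv2.imread("pics/s3.png");t=cv2.imread("pics/t3.png")
cv2.imwrite("pics/end.png",np.hstack([cv2.resize(x[130:400,190:460],(400,400)) for x in(s,t)]))
E
```

```text
(no output)
```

View pics/end.png

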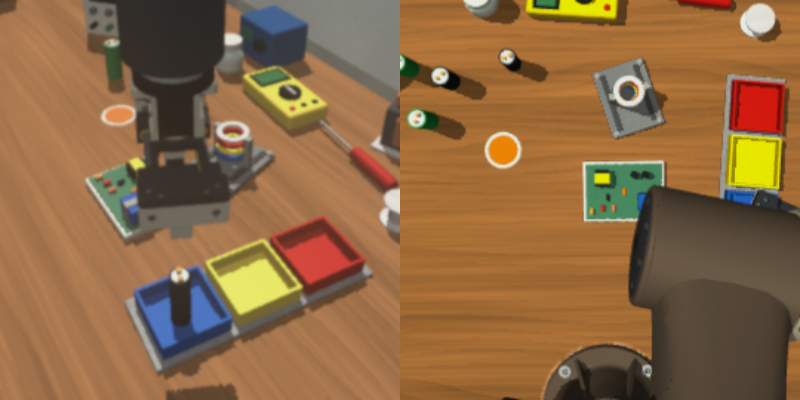

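The can stands upright in the blue tray (crop (180,300)), the gripper is clear above it, the spot is empty, and the other cans and the gauge are where they were.

```bash
python3 -c "
from plant import ctrl; print(ctrl.close_job())"
```

```text
the job is handed in; nothing more can be done
None
```

The can from the orange spot passed the bare, red and yellow rings and was stopped by the blue ring (26 mm can, about 12 N), so I stood it upright in the blue tray and handed the job in at about 16.5 s.

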